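Stack the empty parts tote on the loaded one, turned so it does not nest

TASK

The two small wooden totes with slotted rims nest if they face the same way and stack if they face opposite ways. Stack the empty one squarely on the one holding roofing bolts, their dipped ends at opposite ends, so that its legs stand on the rim instead of sinking into the slots, and let go of it standing level. Set it down rather than dropping it, leave the loaded tote where it stands, and do not disturb the plain wooden box or the red jar.

Things in the scene. Friction and masses are not known exactly. Their poses are not given: they have to be found in the camera images.
- empty_tote: Empty pale wood tote, 0.3 kg, 150 (x) x 66 (y) x 70 (z) mm. Origin: centre of underside; z up, x to the end wall dipped to 42 mm. Above 28 mm an upright collar 66 wide, walls 10 thick: grip across it at mid length, 50 mm up. Both long rims have 20 mm slots, 30 deep, at x = +52 and -24. Four dark legs, 12 long, also at x = +52 and -24, from a 38 mm wide foot out to y = +-33, ending at the underside.
- empty_tote_dip (a point): The point at the middle of the empty tote's dipped end, on the outer face at the height of the dip: 75 mm along +x and 42 mm up from the tote's origin.
- loaded_tote: Same tote (shape, size, origin, axes) holding steel roofing bolts up to 40 mm high, 0.7 kg, loose. With the empty one centred on it, yaw differing by 180 degrees, legs stand on the rim and the undersides are 70 mm apart in height; facing the same way it sinks to 42 mm. The legs still hold when set down up to about 8 mm off centre.
- plain_box: A bystander: a plain open wooden box, 140 (x) x 66 (y) x 55 (z) mm, with no slots, no legs and no dip. Loose. Origin: centre of its underside, z up. Leave it alone.
- screw_jar: A bystander: red plastic screw jar with a black cap, 64 mm in diameter, 85 mm high, loose, standing near the far left. Origin: centre of its underside. Leave it alone.
Mind the look-alikes: they are no part of the job. What is shaped like the loaded_tote but turquoise is not meant.

How it is judged:
By the outcome, as a careful person would: the job done as asked, in the order asked, and still so for the second after the job is handed in, with the robot touching nothing.
It also fails if it takes over 35 s, if anything falls off the work surface, if the arm or the gripper's body presses on something with over 40 N, if the wrist force passes 120 N, or if a joint passes its speed limit or range.

ROBOT

A 6-joint arm with a two-finger parallel gripper is mounted at the origin on the work surface. World frame = base frame: x ahead of the robot, y to its left, z up, the work surface at z = 0. Lengths are in m, angles in rad, forces in N, time in s.
With the tool pointing down it reaches from about 0.325 to 0.9 m from the base axis. Payload 6.1 kg.
Tool frame: the origin (TCP) lies midway between the tips of the shut fingers; the grasp point (between the pads) lies 19 mm behind it (ctrl.hold_point_z is the distance from the TCP to the grasp point, in m); z points along the fingers, y is the line along which they close (so a half turn about z gives the same grasp; the last joint's range is limited). The gripper opens to 85 mm and grips with 20 to 120 N. Pads are 22 mm wide; open, the fingers measure 114 mm over their backs; the gripper's body (76 mm by 85 mm) begins 54 mm behind the grasp point. The pads swing forward as they close: fully open they stand 13 mm farther back than shut.
Start: joints at [1.07, 0.22, 1.526, -0, 1.395, -0.126], TCP at [0.229, 0.582, 0.231] pointing down, gripper open.
Joint ranges: [-2.98, 2.98], [-0.91, 2.08], [0.09, 2.57], [-1.24, 4.39], [0.2, 2.65], [-2.68, 2.68]. Speed limits (rad/s): [2.57, 2.57, 3.01, 3.14, 3.14, 3.14].

INTERFACE

Orientations are given as a unit quaternion [w, x, y, z].
In Python, from cell import ctrl, capture, calibration, workorder gives the robot as it stands. The module is installed in compiled form; this text tells all that it offers.
- The arm moves only by the tool send_rows, never from a script. Its argument "steps" is a list of rows, each a list of 3 entries, a list of its own where there are three numbers: the shift along the tool's x, y, z in m, then the turn about the tool's z in degrees, then the opening, from 0 (shut) to 1 (fully open). A call has exactly 10 rows; each row is the pose to reach, as a shift and turn from the pose commanded when the call began, along the tool's axes at that moment; what a row does not reach only later rows make up. A row lasts 1/8 s, in which the tool goes at most 62.5 mm and 10.7 degrees, less where a joint would pass 70% of its speed; a pose out of reach is approached as far as the arm can. A call with a gripper value outside its range is refused whole. The fingers move at their own pace and stop on an object; "newtons" is the grip in N (left out, the last holds). Time passes only in rows, so rows that repeat a pose let the fingers close, or fill a call up. It gives the time, the measured TCP pose, the force, the opening and the grip force at its end, in the units of the state.
- ctrl.get_obs(): the state, without advancing time (a new reading comes with each control period).
- capture(name): name is "scene" or "side" or "wrist"; returns the picture (420x560x3 uint8, blue, green, red); there is no depth.
- calibration(name): a dict with "intrinsics" (3x3 intrinsics, pixels), "extrinsics" (4x4, takes a point from camera to world coordinates). Camera axes: x right, y down, z forward; pixel columns grow to the right and rows downward; lengths in m; the calibration is good to about 2 mm. A picture is of the moment at which its call begins: read the wrist's pose just before it. calibration takes no time and is no camera call; for the wrist camera it gives the pose at the moment of the call.
- workorder.job_done(): hands the job in; it is judged then, once.
The state is a dict: "time_s": time; "qpos": joint angles; "qd": joint speeds; "tau": joint torques, N m; "tool_pos": TCP position; "tcp_rot": TCP orientation; "contact_force": force on the tool from outside, world axes, zero at the start; "torque": the same for the moment, N m; "finger_gap": finger opening in m; "finger_force": force on a finger pad.
Only numpy, scipy, OpenCV 4.12 (cv2) and the standard library are available. Lean on these libraries where they do the work, as an engineer would, in place of code of your own. Each camera call takes 0.05 s, during which the arm holds its last target. There are 200 camera calls.

## Working session

There is one attempt and no reset: what is moved stays moved. The work goes in short steps, Python scripts to look and compute and a tool call to move; the robot and the scene stay as the last step left them, time stands still between calls to the robot, and variables do not carry over. Pictures are saved under pics/ and viewed, at most 10 in all, crops included, and the job is handed in when it is done.

Besides the shell and the picture viewer there is one more tool, called after "Call:" by a JSON object that holds its "name" and its "arguments", one argument or row to a line. send_rows: Moves the arm, as the interface text tells. Its arguments: {"type":"object","properties":{"steps":{"type":"array"},"newtons":{"type":"number"}},"required":["steps"]}

```bash
mkdir -p pics; python3 - <<'E'
from cell import ctrl,capture,calibration
import cv2,numpy as np
np.set_printoptions(precision=4,suppress=True)
o=ctrl.get_obs();print(o['time_s'],o['tool_pos'],o['tcp_rot'],o['finger_gap'],ctrl.hold_point_z)
for n in('scene','side','wrist'):
    c=calibration(n);print(n,c['intrinsics'],c['extrinsics'])
    cv2.imwrite(f'pics/{n}0.png',capture(n))
a=cv2.imread('pics/scene0.png');b=cv2.imread('pics/side0.png')
E
```

```text
0.0 [0.2285 0.5811 0.2302] [-0.0003  0.1863  0.9825 -0.0009] 0.08527911208597651 0.0187
scene [[546.4736   0.     276.4697]
 [  0.     546.4736 206.0519]
 [  0.       0.       1.    ]] [[-0.8823  0.3143 -0.3502  0.9964]
 [ 0.4706  0.5921 -0.6542  0.8684]
 [ 0.0017 -0.7421 -0.6703  0.981 ]
 [ 0.      0.      0.      1.    ]]
side [[433.5274   0.     275.2964]
 [  0.     433.5274 209.5626]
 [  0.       0.       1.    ]] [[ 0.937  -0.2352  0.2582  0.2552]
 [-0.3491 -0.6094  0.7119 -0.7751]
 [-0.0101 -0.7572 -0.6531  0.741 ]
 [ 0.      0.      0.      1.    ]]
wrist [[364.4647   0.     285.1121]
 [  0.     364.4647 205.9994]
 [  0.       0.       1.    ]] [[ 0.3658  0.8928  0.2627  0.1617]
 [ 0.9307 -0.3504 -0.105   0.6073]
 [-0.0017  0.2829 -0.9591  0.373 ]
 [ 0.      0.      0.      1.    ]]
```

View pics/scene0.png

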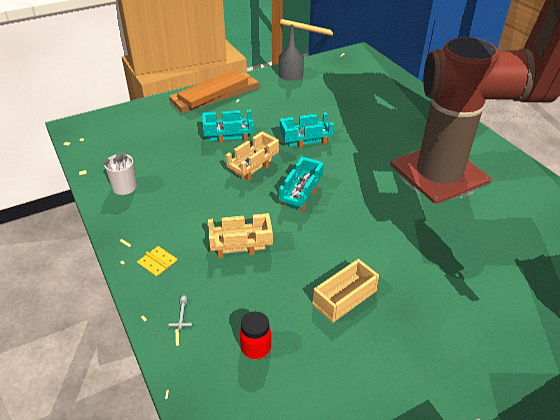

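View pics/side0.png

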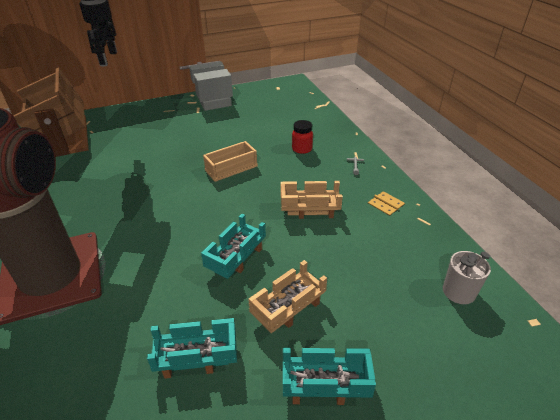

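The empty tote is at scene (240,235) and side (310,197). The loaded wooden one is at scene (252,155) and side (288,297), with three turquoise ones around it. I'll enlarge both totes to find the dipped ends and corners.

```bash
python3 - <<'E'
import cv2,numpy as np
def crop(f,x,y,w=80,h=60):
    c=cv2.imread(f)[y:y+h,x:x+w]; c=cv2.resize(c,(400,300),interpolation=cv2.INTER_CUBIC)
    for i in range(0,w,10):
        cv2.line(c,(i*5,0),(i*5,5),(255,255,255),1);cv2.putText(c,str(x+i),(i*5,14),0,.3,(255,255,255),1)
    for i in range(0,h,10):
        cv2.line(c,(0,i*5),(5,i*5),(255,255,255),1);cv2.putText(c,str(y+i),(6,i*5+4),0,.3,(255,255,255),1)
    return c
s,d='pics/scene0.png','pics/side0.png'
cv2.imwrite('pics/m.png',np.vstack([np.hstack([crop(s,200,203),crop(s,215,125)]),np.hstack([crop(d,271,170),crop(d,247,263,80,60)])]))
E
```

```text
(no output)
```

View pics/m.png

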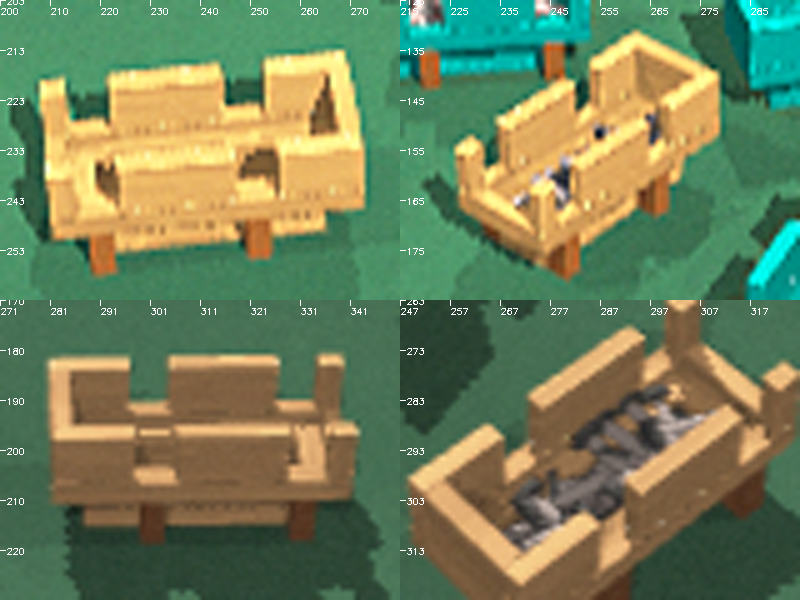

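Dipped ends: the empty tote's is at image left in scene (209,226) and image right in side (341,190). The loaded tote's is at lower left in scene (233,160) and upper right in side (315,270). Next I cast the rim corners onto z = 70 mm.

```bash
cat > h.py <<'E'
import numpy as np
from cell import calibration
np.set_printoptions(precision=4,suppress=True)
def cast(n,px,z):
    c=calibration(n);E=c['extrinsics']
    p=np.c_[np.array(px,float),np.ones(len(px))]@np.linalg.inv(c['intrinsics']).T@E[:3,:3].T
    o=E[:3,3]
    return (o+p*((z-o[2])/p[:,2])[:,None])[:,:2]
def pose(P):  # closed a,b ; dip a,b  -> a/b sides matched
    c=P.mean(0);v=P[2:].mean(0)-P[:2].mean(0)
    return c,np.degrees(np.arctan2(v[1],v[0])),np.linalg.norm(v),np.linalg.norm(P[0]-P[1])
E
python3 - <<'E'
from h import *
D={'empty scene':[(269.4,213.4),(272.6,233),(208,219),(209.4,233.4)],
'empty side':[(281,181.4),(281,196),(339.6,181.2),(342.6,195.4)],
'loaded scene':[(262.4,131.4),(278.8,139.4),(226.4,154.6),(242,163)],
'loaded side':[(249.2,299.6),(271,319.6),(304,262),(327,277.4)]}
for k,p in D.items():
    P=cast(k.split()[1],p,.07);print(k,*pose(P),P.tolist())
for n,q in(('scene',[(256,320),(346,268)]),('side',[(302,127),(231,155)])):print(cast(n,q,.07))
print('turq',cast('scene',[(228,115),(306,122),(303,172)],.07))
E
```

```text
empty scene [ 0.6289 -0.0033] -23.880996713368074 0.14910863900333787 0.06841567879744032 [[0.5483317599243307, -0.005049302013749646], [0.5730639397115057, 0.05873960288584379], [0.6889177751252417, -0.05712175192847646], [0.7051643078835957, -0.00991773318724476]]
empty side [0.6326 0.0003] -20.57063663069872 0.15062111373746384 0.05942779548244577 [[0.5726968037241174, 0.05453238760721224], [0.5513942928938779, -0.0009461299309387883], [0.712744757803031, 0.0011114985201200467], [0.6933812797003789, -0.053370277259432886]]
loaded scene [ 0.4618 -0.2726] 20.469718495944985 0.14979793197073724 0.06261680859318501 [[0.40325047742404796, -0.32783486158827835], [0.37993638273331676, -0.26972016717157177], [0.5428756097257458, -0.2737629930869655], [0.5209897768389082, -0.21901968004091865]]
loaded side [ 0.4624 -0.275 ] 20.953056530896358 0.1472346018531889 0.061948082897847395 [[0.38194666682652184, -0.2726830060849874], [0.4054261341521675, -0.33000908731179474], [0.5178922968460147, -0.221426875633277], [0.5444775579045067, -0.27596216772087645]]
[[0.7185 0.263 ]
 [0.4808 0.2317]]
[[0.7302 0.2869]
 [0.4867 0.2182]]
turq [[ 0.456  -0.4553]
 [ 0.2653 -0.3108]
 [ 0.3939 -0.1071]]
```

Call:
{"name": "send_rows", "arguments": {
  "steps": [
    [[-0.05,-0.034,0],0,1],
    [[-0.1,-0.067,0],0,1],
    [[-0.15,-0.1,0],0,1],
    [[-0.2,-0.135,0],0,1],
    [[-0.25,-0.168,0],0,1],
    [[-0.3,-0.2,0],0,1],
    [[-0.35,-0.235,0],0,1],
    [[-0.4,-0.27,0],0,1],
    [[-0.45,-0.3,0],0,1],
    [[-0.5,-0.335,0],0,1]
  ]
}}

```text
time_s: 1.4
tool_pos: [0.5723, 0.0852, 0.2312]
tcp_rot: [0.0, 0.186, 0.983, 0.0]
contact_force: [0.2, 1.2, 0.7]
finger_gap: 0.0855
finger_force: 0.0
```

Call:
{"name": "send_rows", "arguments": {
  "steps": [
    [[-0.04,-0.03,0],0,1],
    [[-0.07,-0.05,0],0,1],
    [[-0.088,-0.06,0],0,1],
    [[-0.088,-0.06,0],0,1],
    [[-0.088,-0.06,0],0,1],
    [[-0.088,-0.06,0],0,1],
    [[-0.088,-0.06,0],0,1],
    [[-0.088,-0.06,0],0,1],
    [[-0.088,-0.06,0],0,1],
    [[-0.088,-0.06,0],0,1]
  ]
}}

```text
time_s: 2.65
tool_pos: [0.6314, -0.0012, 0.2313]
tcp_rot: [0.0, 0.186, 0.982, -0.0]
contact_force: [-0.4, -0.2, -0.3]
finger_gap: 0.0854
finger_force: 0.0
```

```bash
python3 - <<'E'
from h import *
from cell import ctrl,capture
import cv2
o=ctrl.get_obs();print(o['time_s'],o['tool_pos'],o['tcp_rot'],o['qpos'],o['contact_force'])
np.save('E1.npy',calibration('wrist')['extrinsics'])
cv2.imwrite('pics/w1.png',capture('wrist'))
E
```

```text
2.65 [ 0.6314 -0.0012  0.2313] [ 0.      0.1863  0.9825 -0.    ] [-0.1268  0.2354  1.5088 -0.      1.3974 -1.3227] [-0.406  -0.1998 -0.3151]
```

View pics/w1.png

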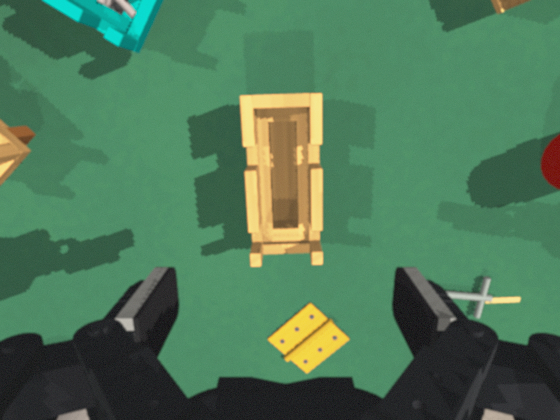

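The wrist picture shows the empty tote clearly. Its closed-end rim corners are at (241,95) and (322,94), its dip-end corners at (251,265) and (323,263).

```bash
python3 - <<'E'
from h import *
import cv2
im=cv2.imread('pics/w1.png');h=cv2.cvtColor(im,cv2.COLOR_BGR2HSV)
m=cv2.inRange(h,(8,60,110),(28,255,255))
n,l,s,c=cv2.connectedComponentsWithStats(m)
i=l[120,248] or l[100,280];mm=(l==i)
print(s[i])
# rim edge samples: left/right extent for rows, top/bottom rows
rows={}
for y in(100,120,140,180,200,220,262):
    x=np.where(mm[y])[0];rows[y]=(x.min(),x.max()+1)
print(rows)
P=cast('wrist',[(241,95),(322,94),(251,265),(323,263)],.07);print(pose(P))
L=cast('wrist',[(r[0],y+.5) for y,r in rows.items()],.07);R=cast('wrist',[(r[1],y+.5) for y,r in rows.items()],.07)
for S in(L,R):
    f=cv2.fitLine(S.astype(np.float32),cv2.DIST_L2,0,.001,.001).ravel();print(f,np.degrees(np.arctan2(f[1],f[0])))
print((L+R)/2)
E
```

```text
[  239    92    84   175 12627]
{100: (np.int64(239), np.int64(323)), 120: (np.int64(240), np.int64(323)), 140: (np.int64(242), np.int64(323)), 180: (np.int64(244), np.int64(323)), 200: (np.int64(245), np.int64(323)), 220: (np.int64(247), np.int64(323)), 262: (np.int64(250), np.int64(323))}
(array([ 0.6303, -0.0018]), np.float64(-19.68552309955658), np.float64(0.1479884301890979), np.float64(0.06461531665171454))
[ 0.9425 -0.3341  0.6116 -0.0314] -19.515892
[ 0.941  -0.3383  0.6361  0.0311] -19.77629
[[ 0.5648  0.021 ]
 [ 0.5794  0.0157]
 [ 0.5947  0.0105]
 [ 0.6264 -0.0011]
 [ 0.643  -0.0072]
 [ 0.6603 -0.0131]
 [ 0.6984 -0.0266]]
```

Call:
{"name": "send_rows", "arguments": {
  "steps": [
    [[0,-0.001,0.03],-2,1],
    [[0,-0.001,0.07],-2,1],
    [[0,-0.001,0.11],-2,1],
    [[0,-0.001,0.14],-2,1],
    [[0,-0.001,0.165],-2,1],
    [[0,-0.001,0.185],-2,1],
    [[0,-0.001,0.197],-2,1],
    [[0,-0.001,0.204],-2,1],
    [[0,-0.001,0.204],-2,1],
    [[0,-0.001,0.204],-2,1]
  ],
  "newtons": 40
}}

```text
time_s: 3.95
tool_pos: [0.6318, -0.0022, 0.0283]
tcp_rot: [0.001, 0.169, 0.986, 0.0]
contact_force: [0.1, -0.7, -0.5]
finger_gap: 0.0858
finger_force: 0.0
```

Call:
{"name": "send_rows", "arguments": {
  "steps": [
    [[0,0,0],0,0.6],
    [[0,0,0],0,0],
    [[0,0,0],0,0],
    [[0,0,0],0,0],
    [[0,0,0],0,0],
    [[0,0,0],0,0],
    [[0,0,0],0,0],
    [[0,0,0],0,0],
    [[0,0,0],0,0],
    [[0,0,0],0,0]
  ],
  "newtons": 40
}}

```text
time_s: 5.2
tool_pos: [0.6318, -0.0023, 0.0283]
tcp_rot: [0.001, 0.169, 0.986, -0.0]
contact_force: [-0.9, -0.3, 5.5]
finger_gap: 0.0659
finger_force: 46.7
```

Call:
{"name": "send_rows", "arguments": {
  "steps": [
    [[0,0,-0.02],0,0],
    [[0,0,-0.06],0,0],
    [[0,0,-0.11],0,0],
    [[0.01,-0.015,-0.145],6,0],
    [[0.035,-0.045,-0.16],15,0],
    [[0.065,-0.085,-0.16],25,0],
    [[0.095,-0.125,-0.16],35,0],
    [[0.125,-0.165,-0.16],45,0],
    [[0.15,-0.194,-0.16],54,0],
    [[0.159,-0.206,-0.16],60,0]
  ]
}}

```text
time_s: 6.45
tool_pos: [0.4104, -0.1438, 0.1875]
tcp_rot: [-0.0, 0.641, 0.767, -0.0]
contact_force: [0.6, -0.7, -2.1]
finger_gap: 0.0657
finger_force: 46.2
```

Call:
{"name": "send_rows", "arguments": {
  "steps": [
    [[0,0,0],8,0],
    [[0,0,0],18,0],
    [[0,0,0],28,0],
    [[0,0,0],38,0],
    [[0,0,0],48,0],
    [[0,0,0],58,0],
    [[0,0,0],68,0],
    [[0,0,0],76,0],
    [[0,0,0],80,0],
    [[0,0,0],80,0]
  ]
}}

```text
time_s: 7.7
tool_pos: [0.4121, -0.1431, 0.1876]
tcp_rot: [-0.0, 0.984, 0.179, -0.0]
contact_force: [0.9, 0.2, -2.6]
finger_gap: 0.0654
finger_force: 46.1
```

```bash
python3 - <<'E'
from h import *
from cell import ctrl,capture
import cv2
o=ctrl.get_obs();print(o['time_s'],o['tool_pos'],o['tcp_rot'],o['qpos'],o['contact_force'],o['finger_gap'])
cv2.imwrite('pics/w2.png',capture('wrist'))
E
```

```text
7.7 [ 0.4121 -0.1431  0.1876] [-0.0001  0.9839  0.1785 -0.    ] [-0.5155 -0.2116  2.0435  0.0001  1.3098  0.6963] [ 0.8671  0.2171 -2.5986] 0.06540722897093783
```

View pics/w2.png

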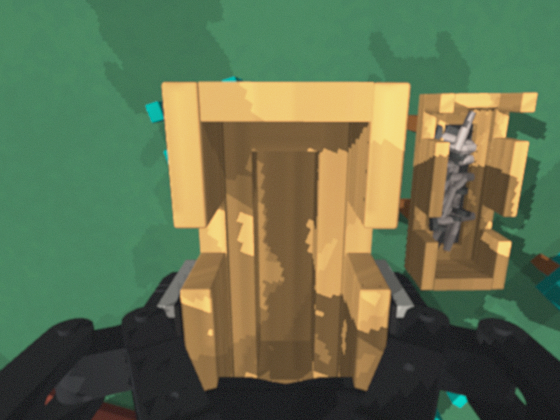

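The loaded tote is at right (410–536, 94–290), with its dip at the top. The held tote's closed end is at the top, so they face opposite ways as needed. I'll enlarge the loaded one to read its corners.

```bash
python3 - <<'E'
import cv2
c=cv2.imread('pics/w2.png')[85:300,400:560]
c=cv2.resize(c,None,fx=2.75,fy=2.75,interpolation=cv2.INTER_CUBIC)
for i in range(0,160,10):cv2.putText(c,str(400+i) if i%20==0 else '.',(int(i*2.75),9),0,.3,(255,255,255),1);cv2.line(c,(int(i*2.75),0),(int(i*2.75),3),(255,255,255),1)
for i in range(5,215,10):cv2.line(c,(0,int(i*2.75)),(4,int(i*2.75)),(255,255,255),1);cv2.putText(c,str(85+i),(6,int(i*2.75)+3),0,.28,(255,255,255),1)
cv2.imwrite('pics/w2c.png',c)
E
```

```text
(no output)
```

View pics/w2c.png

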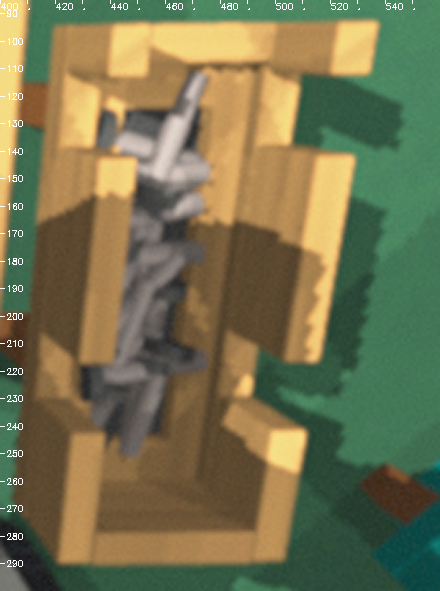

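```bash
python3 - <<'E'
from h import *
import cv2
f=lambda L:[(400+a/2.75,85+b/2.75) for a,b in L]
P=cast('wrist',f([(57,562),(287,561),(112,25),(378,21)]),.07);print(pose(P))
L=cast('wrist',f([(57,562),(70,432),(80,362),(97,155),(112,25)]),.07)
R=cast('wrist',f([(287,561),(306,428),(322,362),(355,153),(378,21)]),.07)
for S in(L,R):
    g=cv2.fitLine(S.astype(np.float32),cv2.DIST_L2,0,.001,.001).ravel();print(g,np.degrees(np.arctan2(g[1],g[0])))
# held tote pose check: rim near TCP z + (0.07-0.0283)
H=cast('wrist',[(162,84),(409,84),(174,226),(405,226)],.1876+.0417);print(pose(H))
E
```

```text
(array([ 0.4623, -0.2747]), np.float64(21.551721850424197), np.float64(0.14930245311494078), np.float64(0.06669416458326992))
[ 0.9305  0.3664  0.4495 -0.2442] 21.491617
[ 0.9295  0.3688  0.4733 -0.3059] 21.641464
(array([ 0.4646, -0.1246]), np.float64(-157.65198173566097), np.float64(0.039550335395694525), np.float64(0.06490722105862054))
```

Call:
{"name": "send_rows", "arguments": {
  "steps": [
    [[0,0.02,0],0,0],
    [[0,0.06,0],-0.5,0],
    [[0,0.1,0],-0.5,0],
    [[0,0.13,0],-0.5,0],
    [[0,0.14,0.01],-0.5,0],
    [[0,0.14,0.03],-0.5,0],
    [[0,0.14,0.05],-0.5,0],
    [[0,0.14,0.065],-0.5,0],
    [[0,0.14,0.07],-0.5,0],
    [[0,0.14,0.07],-0.5,0]
  ]
}}

```text
time_s: 9.0
tool_pos: [0.4615, -0.2743, 0.1172]
tcp_rot: [-0.0, 0.983, 0.183, -0.0]
contact_force: [-0.3, 0.2, -3.4]
finger_gap: 0.0657
finger_force: 46.3
```

```bash
python3 - <<'E'
from h import *
from cell import ctrl,capture
import cv2
o=ctrl.get_obs();print(o['time_s'],o['tool_pos'],o['tcp_rot'],o['contact_force'],o['finger_gap'])
def crop(n,x,y,w=100,h=140):
    im=capture(n);cv2.imwrite(f'pics/{n}3.png',im)
    c=cv2.resize(im[y:y+h,x:x+w],None,fx=4,fy=4,interpolation=cv2.INTER_CUBIC)
    for i in range(0,w,10):cv2.putText(c,str(x+i) if i%20==0 else '.',(i*4,9),0,.3,(255,255,255),1)
    for i in range(0,h,10):cv2.line(c,(0,i*4),(4,i*4),(255,255,255),1);cv2.putText(c,str(y+i),(6,i*4+3),0,.28,(255,255,255),1)
    return c
cv2.imwrite('pics/m3.png',np.hstack([crop('scene',205,75),crop('side',240,200)]))
E
```

```text
9.0 [ 0.4615 -0.2743  0.1172] [-0.0001  0.9832  0.1826 -0.0001] [-0.3193  0.1573 -3.396 ] 0.0657445939124313
```

View pics/m3.png

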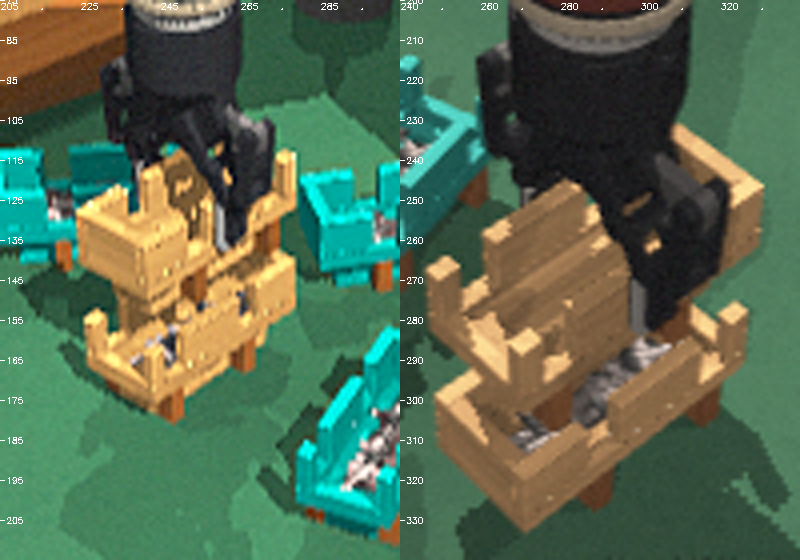

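The held tote hovers about 19 mm above the loaded one with its dip at the opposite end. Held-tote extreme rim corners: scene (224.5,127) and (279.2,112.5), side (247.5,265.5) and (330.7,246.2). Loaded: scene (226.3,154) and (279,140), side (249.4,299.5) and (326.8,277.7).

```bash
python3 - <<'E'
from h import *
for n,u,l in(('scene',[(224.5,127),(279.2,112.5)],[(226.3,154),(279,140)]),('side',[(247.5,265.5),(330.7,246.2)],[(249.4,299.5),(326.8,277.7)])):
    for nm,q,z in(('up',u,.159),('low',l,.07)):
        A=cast(n,q,z);d=A[1]-A[0];print(n,nm,A.mean(0),np.linalg.norm(d),np.degrees(np.arctan2(d[1],d[0])))
E
```

```text
scene up [ 0.4598 -0.274 ] 0.16298133743184862 178.0179585808166
scene low [ 0.4614 -0.2716] 0.1614309108227821 176.59149841131568
side up [ 0.4653 -0.2714] 0.1602332446515575 -3.5108771129107867
side low [ 0.4631 -0.2746] 0.16143825126447964 -1.3945788182985628
```

Within about 1 mm and 1° of alignment. Now I lower it slowly.

Call:
{"name": "send_rows", "arguments": {
  "steps": [
    [[0,0,0.004],0,0],
    [[0,0,0.008],0,0],
    [[0,0,0.011],0,0],
    [[0,0,0.013],0,0],
    [[0,0,0.015],0,0],
    [[0,0,0.016],0,0],
    [[0,0,0.017],0,0],
    [[0,0,0.0175],0,0],
    [[0,0,0.018],0,0],
    [[0,0,0.018],0,0]
  ]
}}

```text
time_s: 10.35
tool_pos: [0.4615, -0.2745, 0.0993]
tcp_rot: [0.0, 0.983, 0.182, -0.0]
contact_force: [0.8, 0.5, -3.1]
finger_gap: 0.0656
finger_force: 46.3
```

Call:
{"name": "send_rows", "arguments": {
  "steps": [
    [[0,0,0.0003],0,0],
    [[0,0,0.0006],0,0],
    [[0,0,0.0009],0,0],
    [[0,0,0.0012],0,0],
    [[0,0,0.0012],0,0],
    [[0,0,0.0012],0,0],
    [[0,0,0.0012],0,0],
    [[0,0,0.0012],0,0],
    [[0,0,0.0012],0,0],
    [[0,0,0.0012],0,0]
  ]
}}

```text
time_s: 11.6
tool_pos: [0.4616, -0.2745, 0.0983]
tcp_rot: [0.0, 0.983, 0.182, 0.0]
contact_force: [-1.5, 1.7, 1.6]
finger_gap: 0.0654
finger_force: 46.6
```

Contact is at the nominal stacking height with the weight taken up. Releasing.

Call:
{"name": "send_rows", "arguments": {
  "steps": [
    [[0,0,0],0,0.85],
    [[0,0,0],0,0.9],
    [[0,0,0],0,1],
    [[0,0,0],0,1],
    [[0,0,0],0,1],
    [[0,0,0],0,1],
    [[0,0,0],0,1],
    [[0,0,0],0,1],
    [[0,0,0],0,1],
    [[0,0,0],0,1]
  ],
  "newtons": 20
}}

```text
time_s: 12.85
tool_pos: [0.4615, -0.2745, 0.0981]
tcp_rot: [0.0, 0.983, 0.182, 0.0]
contact_force: [-0.5, 0.6, 0.9]
finger_gap: 0.0855
finger_force: 0.0
```

Call:
{"name": "send_rows", "arguments": {
  "steps": [
    [[0,0,-0.005],0,1],
    [[0,0,-0.015],0,1],
    [[0,0,-0.03],0,1],
    [[0,0,-0.05],0,1],
    [[0,0,-0.075],0,1],
    [[0,0,-0.1],0,1],
    [[0,0,-0.125],0,1],
    [[0,0,-0.14],0,1],
    [[0,0,-0.15],0,1],
    [[0,0,-0.15],0,1]
  ]
}}

```text
time_s: 14.1
tool_pos: [0.4617, -0.2746, 0.2487]
tcp_rot: [0.0, 0.983, 0.182, 0.0]
contact_force: [-0.0, -0.3, -0.5]
finger_gap: 0.0856
finger_force: 0.0
```

```bash
python3 - <<'E'
from h import *
from cell import ctrl,capture
import cv2
o=ctrl.get_obs();print(o['time_s'],o['tool_pos'],o['contact_force'],o['finger_gap'])
def crop(n,x,y,w=100,h=140):
    im=capture(n);cv2.imwrite(f'pics/{n}4.png',im)
    return cv2.resize(im[y:y+h,x:x+w],None,fx=4,fy=4,interpolation=cv2.INTER_CUBIC)
cv2.imwrite('pics/m4.png',np.hstack([crop('scene',205,75),crop('side',240,200)]))
E
```

```text
14.1 [ 0.4617 -0.2746  0.2487] [-0.0223 -0.3435 -0.4781] 0.08557622046012746
```

View pics/m4.png

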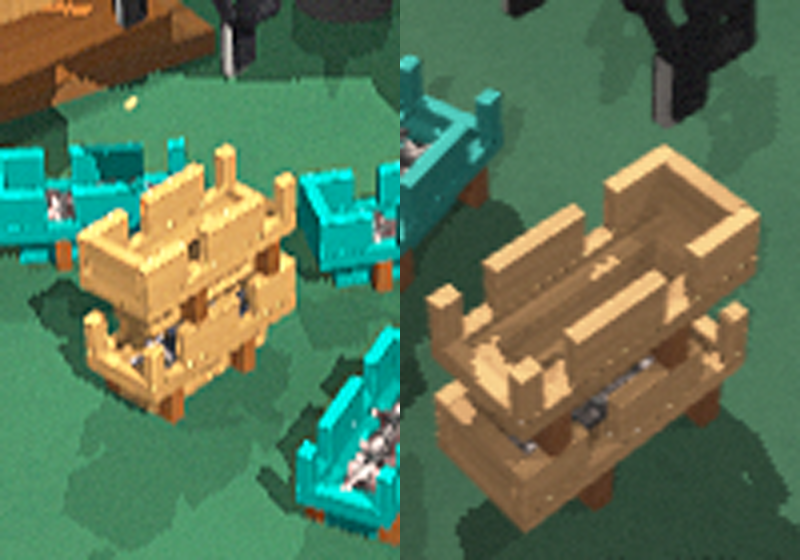

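The tote stands squarely and level on the loaded one, legs on the rim, dips at opposite ends. In side, the upper rim spans (247,273)–(330,253) and the lower tote has not moved. The gripper is clear, so I'm handing the job in.

```bash
python3 -c "
from cell import workorder
print(workorder.job_done())"
```

```text
the job is handed in; nothing more can be done
None
```

The empty tote stands level on the loaded wooden tote with the dipped ends opposite and its legs on the rim; the gripper is clear and the job was handed in at about 14 s of the 35 s allowed.

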